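# Click the supply's selector round to the red marker, then switch the output on

### The job

On the bench supply, push the black pointer selector clockwise with a fingertip, click by click, until it rests pointing at the red marker, without turning it past the red marker and without pinching or forcing it. Then press the green output button fully down and let it come up again. Leave the tools and spools lying about undisturbed.

Things in the scene. Friction and masses are not known exactly. Their poses are not given: they have to be found in the camera images.
- supply: Bench power supply, a cream box fixed to the bench, 180 (x) by 270 (y) by 90 high, origin at the centre of its underside; the grey control panel is its top face, 90 above the bench. x and y lie along the panel; selector on the +y half, green button on the -y half. Two small terminals 18 high stand on the panel at (-70, -60) and (-70, -115).
- selector_axis (a point): The selector's vertical turning axis, where it meets the panel (90 above the bench).
- selector (a joint): Selector angle in rad, growing clockwise from above. Seven clicks (white ticks) 0.524 (30 deg) apart, 0 to 3.142: at 0 it points along the supply's +y, at 1.571 +x, at 3.142 -y; stops just past both ends. Starts at click 0 or 1. A detent pulls it to the nearest click; the ridge half-way to the next takes about 5 N at 30 mm from the axis, then it snaps ahead to that click by itself.
- pointer_tip (a point): Outer end of the pointer handle, 46 from the axis, 22 above the panel. The handle is an upright black blade, white line on top: 12 wide over its cheeks, from 18 behind the axis to 46 ahead, top 37 above the panel, on a disc of radius 26 whose top is 8.5 above the panel. Beyond the disc the blade's underside is 7.5 above the panel.
- pointer_aim (a point): Point 66 from the axis straight ahead of the pointer, at panel height: it lies over a marker when the selector points at it.
- mark_red: Red round marker on the panel, radius 7, 3 thick, origin at the centre of its underside, 66 from the selector axis. It stands at click position 3, 4 or 5; the yellow and the blue marker stand at the other two.
- mark_yellow: Yellow marker, same size; not the target.
- mark_blue: Blue marker, same size; not the target.
- place3 (a point): Marker place at click position 3 (selector angle 1.571), on the panel 66 from the axis.
- place4 (a point): Marker place at click position 4 (selector angle 2.094).
- place5 (a point): Marker place at click position 5 (selector angle 2.618).
- output_top (a point): Centre of the top face of the green output button, radius 13.
- output (a joint): How far the output button is pressed, in m: 0 up, 0.006 fully down. It springs back; fully down takes 5 N.
- wire_spool: Small white and copper wire spool standing on the supply's panel behind the button, diameter 34, 26 high, loose; origin under its centre. Leave alone.
- solder_spool: Blue solder spool standing on the bench beside the supply's +y side, diameter 60, 55 high, loose; origin under its centre. Leave alone.
- screwdriver: Red screwdriver lying on the bench along the supply's -y side, loose. Leave alone.
- crimper: Orange-handled crimping pliers lying on the bench, loose, about 140 long. Leave alone.
- module: Small circuit on a wooden base 70 by 50, 26 high, loose. Leave alone.
- flux_jar: Jar, diameter 44, 60 high, loose. Leave alone.
- tin: Open aluminium tin, diameter 72, 80 high, loose. Leave alone.

How it is judged:
On the way, in this order (a step that is already met when the one before it is completed fails the run):
1. the selector rests in the click position that points at the red marker (horizontal distance between pointer_aim and mark_red below 0.007 m and velocity of joint selector between -0.1 and 0.1 rad/s and value of joint output below 0.002 m), for 0.2 s.
2. the green output button is pressed fully down (value of joint output above 0.0048 m), for 0.05 s.
At the end, for the whole second after the job is handed in: The pointer rests within 7 mm of the red marker (measured at the marker, 66 mm from the axis; about 6 degrees), the selector is still, and the output button, having been pressed at least 4.8 of its 6 mm after that, is up again (under 1 mm) (horizontal distance between pointer_aim and mark_red below 0.007 m and velocity of joint selector between -0.1 and 0.1 rad/s and value of joint output below 0.001 m); the robot touches nothing.
It fails at once if the selector is turned more than half a click past the red marker ((horizontal distance between mark_red and place3 below 0.01 m and value of joint selector above 1.871 rad) or (horizontal distance between mark_red and place4 below 0.01 m and value of joint selector above 2.394 rad) or (horizontal distance between mark_red and place5 below 0.01 m and value of joint selector above 2.918 rad)).
It fails at once if the output button is pressed while the selector does not point at the red marker (value of joint output above 0.003 m and horizontal distance between pointer_aim and mark_red above 0.012 m).
It fails at once if the selector is pinched (both cheeks of its handle pressed at once) (contact force between each of selector_c2, selector_c3 and the fingers above 1.5 N).
It fails at once if the selector is forced (over 30 N) (contact force between selector and the arm above 30 N).
It fails at once if a loose bystander (spools, screwdriver, crimper, module, jar, tin) is moved or lifted more than 15 mm (distance of any of wire_spool, solder_spool, screwdriver, crimper, module, flux_jar, tin from where it was at the start of the episode above 0.015 m).
It also fails if it takes over 54 s, if anything falls off the work surface, if the arm or the gripper's body presses on something with over 40 N, if the wrist force passes 120 N, or if a joint passes its speed limit or range.

### The arm

A 7-joint arm with a two-finger parallel gripper is mounted at the origin on the work surface. World frame = base frame: x ahead of the robot, y to its left, z up, the work surface at z = 0. Lengths are in m, angles in rad, forces in N, time in s.
With the tool pointing down it reaches from about 0.4 to 0.85 m from the base axis. Payload 6.9 kg.
Tool frame: the origin (TCP) lies midway between the tips of the shut fingers; the grasp point (between the pads) lies 19 mm behind it; z points along the fingers, x is the direction in which the jaws open and shut, and the axes are right-handed (so a half turn about z gives the same grasp; the last joint's range is limited). The gripper opens to 85 mm and grips with 20 to 120 N. Pads are 22 mm wide; open, the fingers measure 114 mm over their backs; the gripper's body (76 mm by 85 mm) begins 54 mm behind the grasp point. The pads swing forward as they close: fully open they stand 13 mm farther back than shut.
Start: joints at [1.252, 0.507, -0.238, 1.5, 0.126, 1.149, -0.155], TCP at [0.257, -0.57, 0.231] pointing down, gripper open.
Joint ranges: [-3.08, 3.08], [-0.24, 2.05], [-1.43, 1.35], [0, 2.5], [-1.52, 4.66], [0.17, 1.96], [-2.89, 2.89]. Speed limits (rad/s): [2.39, 2.39, 3.14, 3.14, 3.14, 3.14, 3.14].

### API

Orientations are given as a unit quaternion [x, y, z, w].
In Python, from station import manip, snapshot, camera_params gives the robot as it stands.
- The arm moves only by the tool jog_arm, never from a script. Its argument "rows" is a list of rows, each a list of 6 numbers: the shift along the world's x, y, z in mm, then the turn, a rotation vector about the world's x, y, z in rad. In form: [[x, y, z, rx, ry, rz], ...]. A call has 1 to 8 rows; each row shifts and turns the commanded pose from where the row before left it; what a row does not reach is not made up. A row lasts 1/12 s, in which the tool goes at most 41.7 mm and 7.16 degrees, less where a joint would pass 70% of its speed; a pose out of reach is approached as far as the arm can. A call with a gripper value outside its range is refused whole. "grip" is the finger opening in mm, from 0 to 85.4, set as the call begins (left out, the last holds). The fingers move at their own pace and stop on an object; "grip_force" is the grip in N (left out, the last holds). Time passes only in rows, so rows that do not move let the fingers close. It gives the time, the measured TCP pose, the force and the opening at its end, in the units of the state.
- manip.read_state(): the state, without advancing time (a new reading comes with each control period).
- snapshot(name): name is "scene" or "top"; returns the picture (384x512x3 uint8, red, green, blue); there is no depth.
- camera_params(name): a dict with "intrinsics" (3x3 intrinsics, pixels), "rvec" (rotation vector, rad) and "tvec" (3), from world to camera coordinates, as OpenCV has them. Camera axes: x right, y down, z forward; pixel columns grow to the right and rows downward; lengths in m; the calibration is good to about 2 mm. A picture is of the moment at which its call begins. camera_params takes no time and is no camera call.
- manip.close_job(): hands the job in, once; it reports no verdict.
The state is a dict: "time": time; "qpos": joint angles; "joint_vel": joint speeds; "effort": joint torques, N m; "position": TCP position; "eef_rot": TCP orientation; "contact_force": force on the tool from outside, world axes, zero at the start; "wrist_torque": the same for the moment, N m; "gripper_width": finger opening in m.
Only numpy, scipy, OpenCV 4.12 (cv2) and the standard library are available. Lean on these libraries where they do the work, as an engineer would, in place of code of your own. Each camera call takes 0.05 s, during which the arm holds its last target. There are 200 camera calls.

## Working session

There is one attempt and no reset: what is moved stays moved. The work goes in short steps, Python scripts to look and compute and a tool call to move; the robot and the scene stay as the last step left them, time stands still between calls to the robot, and variables do not carry over. Pictures are saved under pics/ and viewed, about 8 in all and at most 12, crops included, and the job is handed in when it is done.

Besides the shell and the picture viewer there is one more tool, called after ">>>" in YAML: its name, and indented under it one key for each argument. jog_arm: Moves the arm, as the interface text tells. Its arguments: {"type":"object","properties":{"rows":{"type":"array"},"grip":{"type":"number"},"grip_force":{"type":"number"}},"required":["rows"]}

```bash
mkdir -p pics; cat > h.py <<'E'
import numpy as np, cv2
from station import manip, snapshot, camera_params
def snap(n,f):
    im=snapshot(n); cv2.imwrite('pics/'+f,cv2.cvtColor(im,cv2.COLOR_RGB2BGR)); return im
def ray(n,u,v,z):
    c=camera_params(n);K=np.array(c['intrinsics']);R=cv2.Rodrigues(np.array(c['rvec'],float))[0];t=np.array(c['tvec'],float).ravel()
    d=R.T@np.linalg.inv(K)@[u,v,1];o=-R.T@t
    return o+d*(z-o[2])/d[2]
E
python3 - <<'E'
from h import *
a=snap('top','t0.png');b=snap('scene','s0.png')
cv2.imwrite('pics/t0b.png',cv2.resize(cv2.imread('pics/t0.png'),(800,600),interpolation=cv2.INTER_CUBIC))
s=manip.read_state();print(s['time'],s['position'],s['eef_rot'],s['gripper_width'])
E
```

```text
0.1 [ 0.25676339 -0.5693552   0.23052113] [ 8.39999473e-01 -5.42586641e-01 -6.67610983e-04 -4.20955708e-04] 0.08552287263890992
```

View pics/t0b.png

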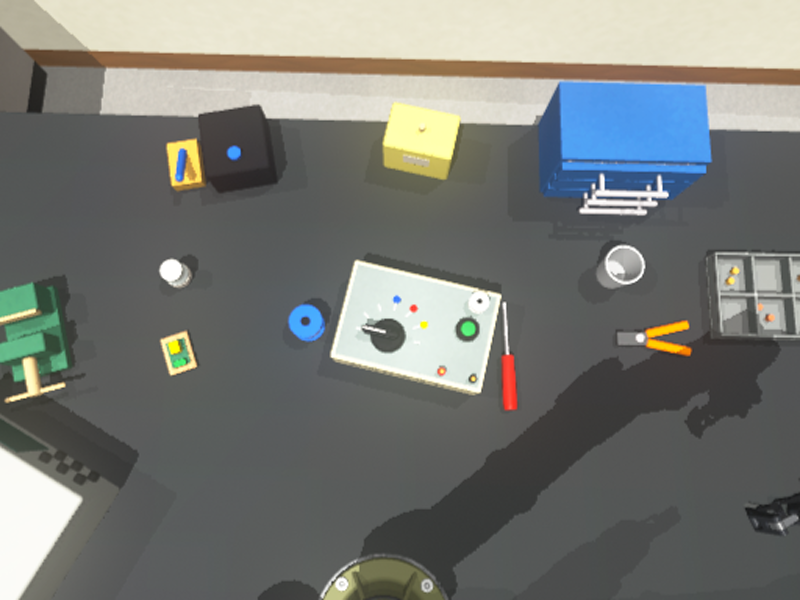

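View pics/s0.png

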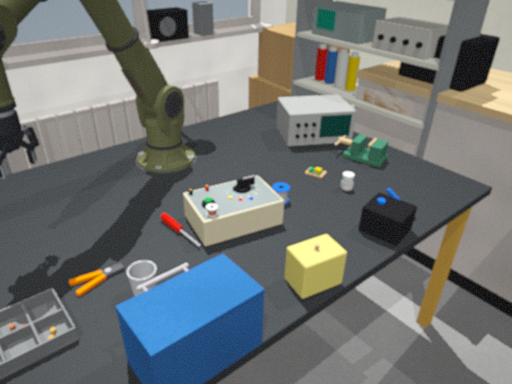

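The top view shows the supply in the middle with the pointer aimed left at about (365,328). Blue, red and yellow markers are at (397,300), (414,308) and (424,325), so red is click 4. The button is at (468,328). Next I'll measure these.

```bash
cat > m.py <<'E'
from h import *
im=cv2.imread('pics/t0.png');hsv=cv2.cvtColor(im,cv2.COLOR_BGR2HSV)
def blob(lo,hi,box):
    x0,y0,x1,y1=[int(v*.64) for v in box]
    m=cv2.inRange(hsv,np.array(lo),np.array(hi));k=np.zeros_like(m);k[y0:y1,x0:x1]=m[y0:y1,x0:x1]
    M=cv2.moments(k,True);return M['m10']/M['m00'],M['m01']/M['m00'],M['m00']
P={}
for n,lo,hi,box,z in [('blue',(105,130,60),(130,255,255),(385,290,405,310),.093),('red',(0,130,60),(8,255,255),(404,298,424,318),.093),('yel',(22,130,60),(35,255,255),(414,315,434,335),.093),('green',(45,120,60),(85,255,255),(450,312,490,345),.105)]:
    u,v,a=blob(lo,hi,box);P[n]=ray('top',u,v,z);print(n,round(u,1),round(v,1),a,P[n].round(4))
# panel corners: bright low-sat region
m=cv2.inRange(hsv,np.array((0,0,120)),np.array((180,90,255)));k=np.zeros_like(m);k[160:260,205:325]=m[160:260,205:325]
c=max(cv2.findContours(k,cv2.RETR_EXTERNAL,cv2.CHAIN_APPROX_NONE)[0],key=cv2.contourArea)
r=cv2.minAreaRect(c);C=np.array([ray('top',*p,.09) for p in cv2.boxPoints(r)]);print(r,C.round(4));print(np.linalg.norm(np.diff(C,axis=0),axis=1))
# axis from markers: 3 points on 66 circle with 30deg spacing: red direction = bisector
b,rd,y=[P[n][:2] for n in('blue','red','yel')]
t=(y-b)/np.linalg.norm(y-b);nrm=np.array([-t[1],t[0]]);  # candidates
mid=(b+y)/2
s=np.sign((mid-rd)@nrm);ax=mid+s*nrm*.066*np.cos(np.pi/6)
print('spacing',np.linalg.norm(b-y),'(66) axis',ax,'dist red',np.linalg.norm(rd-ax))
q=np.arctan2(*(rd-ax)[::-1]);print('red dir deg',np.degrees(q),'supply +x dir',np.degrees(q)+30)
cv2.imwrite('pics/z0.png',cv2.resize(im[160:260,200:330],(780,600),interpolation=cv2.INTER_CUBIC))
E
python3 m.py
```

```text
blue 253.5 191.0 14.0 [ 0.5656 -0.0118  0.093 ]
red 264.3 196.9 16.0 [ 0.5498 -0.042   0.093 ]
yel 270.9 207.4 17.0 [ 0.5209 -0.0605  0.093 ]
green 299.1 210.0 67.0 [ 0.5136 -0.1367  0.105 ]
((265.85150146484375, 209.20091247558594), (99.9737777709961, 67.6260986328125), 13.276396751403809) [[ 0.454   0.1056  0.09  ]
 [ 0.6392  0.0697  0.09  ]
 [ 0.5796 -0.2031  0.09  ]
 [ 0.3977 -0.1589  0.09  ]]
[0.18860506 0.27917097 0.18718835]
spacing 0.0661195179454469 (66) axis [0.50119996 0.00254868] dist red 0.06593794864628691
red dir deg -42.50366574281886 supply +x dir -12.50366574281886
```

View pics/z0.png

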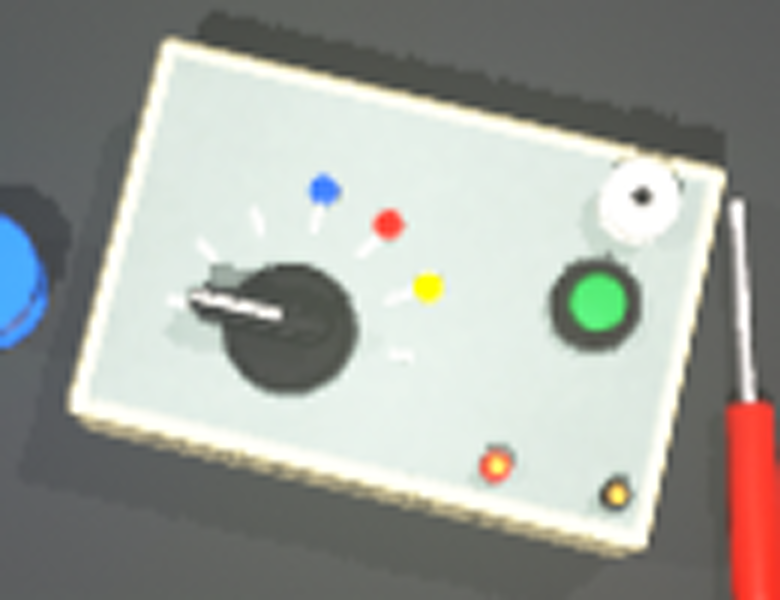

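The zoom shows the pointer on the first tick (click 0) and the button at about (597,302) in the crop. The axis is at (0.501, 0.0025) and supply +x lies at -12.5°. Marker spacing is 66.1 mm against 66 expected, and the panel size also fits. I'll close the fingers and move to behind the blade.

>>> jog_arm:
  rows:
    - [9.2, 25.7, 0, 0, 0, 0.104]
    - [9.2, 25.7, 0, 0, 0, 0.104]
    - [9.2, 25.7, 0, 0, 0, 0.104]
    - [9.2, 25.7, 0, 0, 0, 0.104]
    - [9.2, 25.7, 0, 0, 0, 0.104]
    - [9.2, 25.7, 0, 0, 0, 0.104]
    - [9.2, 25.7, 0, 0, 0, 0.104]
    - [9.2, 25.7, 0, 0, 0, 0.104]
  grip: 0
  grip_force: 40

```text
time: 0.77
position: [0.3306, -0.3627, 0.231]
eef_rot: [0.988, -0.154, -0.0, -0.0]
contact_force: [-0.0, 0.8, 0.3]
gripper_width: -0.0
```

>>> jog_arm:
  rows:
    - [9.2, 25.7, 0, 0, 0, 0.104]
    - [9.2, 25.7, 0, 0, 0, 0.104]
    - [9.2, 25.7, 0, 0, 0, 0.104]
    - [9.2, 25.7, 0, 0, 0, 0.104]
    - [9.2, 25.7, 0, 0, 0, 0.104]
    - [9.2, 25.7, 0, 0, 0, 0.104]
    - [9.2, 25.7, 0, 0, 0, 0.104]
    - [9.2, 25.7, 0, 0, 0, 0.104]

```text
time: 1.43
position: [0.4041, -0.1573, 0.2312]
eef_rot: [0.966, 0.258, -0.0, 0.0]
contact_force: [0.3, -0.1, -0.4]
gripper_width: -0.0005
```

>>> jog_arm:
  rows:
    - [9.2, 25.7, 0, 0, 0, 0.104]
    - [9.2, 25.7, 0, 0, 0, 0.104]
    - [9.2, 25.7, 0, 0, 0, 0.104]
    - [9.2, 25.7, 0, 0, 0, 0.104]
    - [9.2, 25.7, 0, 0, 0, 0.104]
    - [9.2, 25.7, 0, 0, 0, 0.104]
    - [9.2, 25.7, 0, 0, 0, 0.104]
    - [9.2, 25.7, 0, 0, 0, 0.104]

```text
time: 2.1
position: [0.4779, 0.0481, 0.2311]
eef_rot: [0.78, 0.626, -0.0, -0.0]
contact_force: [0.2, -0.4, -0.2]
gripper_width: -0.0002
```

>>> jog_arm:
  rows:
    - [0, 0, 0, 0, 0, 0]
    - [0, 0, 0, 0, 0, 0]
    - [0, 0, 0, 0, 0, 0]

```text
time: 2.35
position: [0.4774, 0.0465, 0.2308]
eef_rot: [0.781, 0.624, -0.001, -0.0]
contact_force: [-1.7, -0.9, -0.2]
gripper_width: 0.0001
```

>>> jog_arm:
  rows:
    - [0, 0, -30, 0, 0, 0]
    - [0, 0, -30, 0, 0, 0]
    - [0, 0, -25, 0, 0, 0]
    - [0, 0, -20, 0, 0, 0]
    - [0, 0, -10, 0, 0, 0]
    - [0, 0, -9, 0, 0, 0]
    - [0, 0, 0, 0, 0, 0]
    - [0, 0, 0, 0, 0, 0]

```text
time: 3.02
position: [0.478, 0.0468, 0.1077]
eef_rot: [0.781, 0.624, 0.0, 0.0]
contact_force: [0.0, -0.0, 0.0]
gripper_width: -0.0002
```

```bash
python3 - <<'E'
from h import *
im=snap('top','t1.png');im=cv2.imread('pics/t1.png')
cv2.imwrite('pics/z1.png',cv2.resize(im[160:260,200:330],(780,600),interpolation=cv2.INTER_CUBIC))
E
cat > arc.py <<'E'
import numpy as np,sys
# rows (world mm, rz) moving finger centre so contact blade angle goes from a to b deg (selector deg, cw), n rows
a,b,n,r,off=map(float,sys.argv[1:6])
def P(s):
    p=np.radians(77.5-s);return np.array([501.2,2.5])+r*np.array([np.cos(p),np.sin(p)])+off*np.array([-np.sin(p),np.cos(p)])
s=np.linspace(a,b,int(n)+1);Q=np.array([P(x) for x in s]);print(Q.round(1).tolist())
print([[round(d[0],1),round(d[1],1)] for d in np.diff(Q,axis=0)],-np.radians((b-a)/n).round(4))
E
python3 arc.py 0 20 8 38 17;python3 arc.py 20 50 8 38 17;python3 arc.py 50 80 8 38 17;python3 arc.py 80 108 8 38 17
```

```text
[[492.8, 43.3], [494.6, 43.6], [496.4, 43.9], [498.2, 44.0], [500.0, 44.1], [501.9, 44.1], [503.7, 44.1], [505.5, 43.9], [507.3, 43.7]]
[[np.float64(1.8), np.float64(0.3)], [np.float64(1.8), np.float64(0.2)], [np.float64(1.8), np.float64(0.2)], [np.float64(1.8), np.float64(0.1)], [np.float64(1.8), np.float64(0.0)], [np.float64(1.8), np.float64(-0.1)], [np.float64(1.8), np.float64(-0.1)], [np.float64(1.8), np.float64(-0.2)]] -0.0436
[[507.3, 43.7], [510.0, 43.2], [512.6, 42.5], [515.2, 41.7], [517.7, 40.7], [520.2, 39.5], [522.6, 38.2], [524.9, 36.7], [527.1, 35.1]]
[[np.float64(2.7), np.float64(-0.5)], [np.float64(2.6), np.float64(-0.7)], [np.float64(2.6), np.float64(-0.8)], [np.float64(2.5), np.float64(-1.0)], [np.float64(2.5), np.float64(-1.2)], [np.float64(2.4), np.float64(-1.3)], [np.float64(2.3), np.float64(-1.5)], [np.float64(2.2), np.float64(-1.6)]] -0.0654
[[527.1, 35.1], [529.1, 33.4], [531.1, 31.5], [532.9, 29.5], [534.6, 27.3], [536.2, 25.1], [537.6, 22.7], [538.8, 20.3], [539.9, 17.8]]
[[np.float64(2.1), np.float64(-1.8)], [np.float64(2.0), np.float64(-1.9)], [np.float64(1.8), np.float64(-2.0)], [np.float64(1.7), np.float64(-2.1)], [np.float64(1.6), np.float64(-2.2)], [np.float64(1.4), np.float64(-2.3)], [np.float64(1.2), np.float64(-2.4)], [np.float64(1.1), np.float64(-2.5)]] -0.0654
[[539.9, 17.8], [540.8, 15.4], [541.5, 13.0], [542.1, 10.5], [542.5, 8.0], [542.7, 5.5], [542.8, 2.9], [542.8, 0.4], [542.6, -2.1]]
[[np.float64(0.9), np.float64(-2.4)], [np.float64(0.7), np.float64(-2.4)], [np.float64(0.6), np.float64(-2.5)], [np.float64(0.4), np.float64(-2.5)], [np.float64(0.3), np.float64(-2.5)], [np.float64(0.1), np.float64(-2.5)], [np.float64(-0.1), np.float64(-2.5)], [np.float64(-0.2), np.float64(-2.5)]] -0.0611
```

View pics/z1.png

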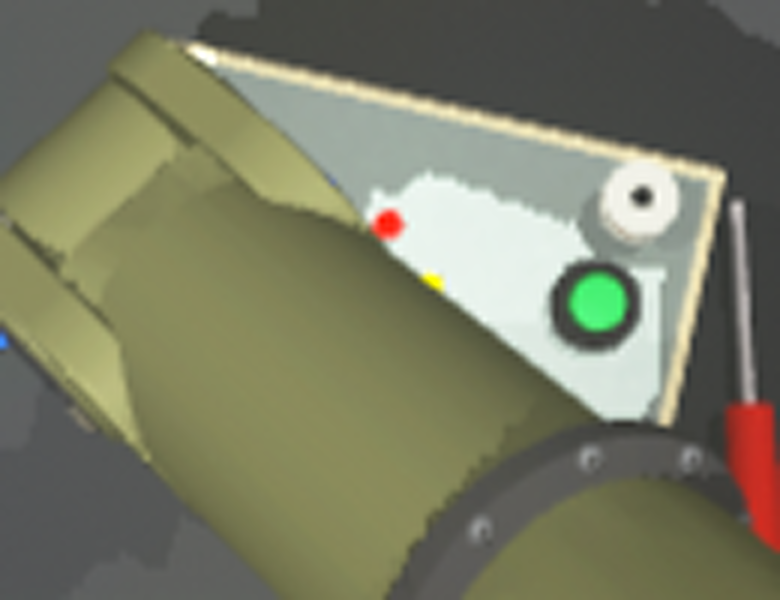

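The arm hides the selector from the top camera, so I'll rely on contact force. Approaching the blade now.

>>> jog_arm:
  rows:
    - [3, -0.7, 0, 0, 0, 0]
    - [3, -0.7, 0, 0, 0, 0]
    - [3, -0.7, 0, 0, 0, 0]
    - [2, -0.5, 0, 0, 0, 0]
    - [2, -0.5, 0, 0, 0, 0]
    - [1, -0.3, 0, 0, 0, 0]
    - [1.8, 0.3, 0, 0, 0, -0.0436]
    - [0, 0, 0, 0, 0, 0]

```text
time: 3.73
position: [0.4933, 0.0441, 0.1072]
eef_rot: [0.795, 0.607, -0.0, -0.0]
contact_force: [-2.5, 1.3, 1.5]
gripper_width: 0.0004
```

>>> jog_arm:
  rows:
    - [1.8, 0.2, 0, 0, 0, -0.0436]
    - [1.8, 0.2, 0, 0, 0, -0.0436]
    - [0, 0, 0, 0, 0, 0]
    - [0, 0, 0, 0, 0, 0]

```text
time: 4.07
position: [0.4966, 0.0446, 0.1071]
eef_rot: [0.819, 0.573, -0.0, -0.0]
contact_force: [-3.6, 0.8, 0.7]
gripper_width: 0.0001
```

>>> jog_arm:
  rows:
    - [1.8, 0.1, 0, 0, 0, -0.0436]
    - [0, 0, 0, 0, 0, 0]
    - [0, 0, 0, 0, 0, 0]

```text
time: 4.32
position: [0.4987, 0.0447, 0.1072]
eef_rot: [0.832, 0.555, -0.0, -0.0]
contact_force: [-1.9, 1.7, 0.2]
gripper_width: 0.0002
```

>>> jog_arm:
  rows:
    - [1.8, 0.1, 0, 0, 0, -0.0436]
    - [0, 0, 0, 0, 0, 0]

```text
time: 4.48
position: [0.5013, 0.0445, 0.1073]
eef_rot: [0.844, 0.536, 0.0, 0.0]
contact_force: [0.3, 0.1, 0.5]
gripper_width: -0.0001
```

>>> jog_arm:
  rows:
    - [1.8, 0, 0, 0, 0, -0.0436]
    - [0, 0, 0, 0, 0, 0]

```text
time: 4.65
position: [0.5035, 0.0443, 0.1075]
eef_rot: [0.856, 0.517, 0.001, 0.0]
contact_force: [0.4, 1.1, 0.2]
gripper_width: -0.0001
```

>>> jog_arm:
  rows:
    - [1.8, -0.1, 0, 0, 0, -0.0436]
    - [0, 0, 0, 0, 0, 0]

```text
time: 4.82
position: [0.5051, 0.0442, 0.1075]
eef_rot: [0.867, 0.499, 0.0, 0.0]
contact_force: [0.7, 0.5, -0.0]
gripper_width: -0.0002
```

>>> jog_arm:
  rows:
    - [1.8, -0.2, 0, 0, 0, -0.0436]
    - [0, 0, 0, 0, 0, 0]

```text
time: 4.98
position: [0.5067, 0.0441, 0.1074]
eef_rot: [0.877, 0.48, 0.0, 0.0]
contact_force: [-0.4, -0.0, 0.3]
gripper_width: -0.0
```

The selector snapped over the ridge with the finger at about 11–12° nominal. Next is click 2.

>>> jog_arm:
  rows:
    - [2.7, -0.8, 0, 0, 0, -0.0654]
    - [2.6, -0.7, 0, 0, 0, -0.0654]
    - [2.6, -0.8, 0, 0, 0, -0.0654]
    - [1.3, -0.5, 0, 0, 0, -0.0327]
    - [0, 0, 0, 0, 0, 0]
    - [0, 0, 0, 0, 0, 0]

```text
time: 5.48
position: [0.5149, 0.0417, 0.1072]
eef_rot: [0.926, 0.378, -0.0, -0.0]
contact_force: [-2.5, 0.6, 0.4]
gripper_width: -0.0001
```

>>> jog_arm:
  rows:
    - [1.3, -0.5, 0, 0, 0, -0.0327]
    - [1.3, -0.6, 0, 0, 0, -0.0327]
    - [0, 0, 0, 0, 0, 0]
    - [0, 0, 0, 0, 0, 0]

```text
time: 5.82
position: [0.5179, 0.0403, 0.1072]
eef_rot: [0.938, 0.346, -0.0, 0.0]
contact_force: [-3.5, 1.7, 2.0]
gripper_width: -0.0001
```

>>> jog_arm:
  rows:
    - [1.3, -0.6, 0, 0, 0, -0.0327]
    - [0, 0, 0, 0, 0, 0]
    - [0, 0, 0, 0, 0, 0]

```text
time: 6.07
position: [0.5196, 0.0395, 0.1072]
eef_rot: [0.944, 0.33, 0.0, 0.0]
contact_force: [-0.7, 0.6, 1.1]
gripper_width: 0.0002
```

>>> jog_arm:
  rows:
    - [1.2, -0.6, 0, 0, 0, -0.0327]
    - [0, 0, 0, 0, 0, 0]
    - [0, 0, 0, 0, 0, 0]

```text
time: 6.32
position: [0.5214, 0.0389, 0.1075]
eef_rot: [0.949, 0.314, 0.001, 0.0]
contact_force: [-0.3, 0.7, -0.1]
gripper_width: 0.0004
```

>>> jog_arm:
  rows:
    - [2.4, -1.4, 0, 0, 0, -0.0654]
    - [2.3, -1.5, 0, 0, 0, -0.0654]
    - [2.2, -1.6, 0, 0, 0, -0.0654]
    - [2.1, -1.8, 0, 0, 0, -0.0654]
    - [2.0, -1.9, 0, 0, 0, -0.0654]
    - [1.8, -2.0, 0, 0, 0, -0.0654]
    - [0, 0, 0, 0, 0, 0]
    - [0, 0, 0, 0, 0, 0]

```text
time: 6.98
position: [0.5335, 0.0295, 0.1074]
eef_rot: [0.992, 0.125, 0.0, -0.0]
contact_force: [-1.2, 2.3, 1.4]
gripper_width: 0.0001
```

>>> jog_arm:
  rows:
    - [0.9, -1.0, 0, 0, 0, -0.0327]
    - [0.8, -1.1, 0, 0, 0, -0.0327]
    - [0, 0, 0, 0, 0, 0]
    - [0, 0, 0, 0, 0, 0]

```text
time: 7.32
position: [0.5352, 0.027, 0.1074]
eef_rot: [0.996, 0.091, 0.0, -0.0]
contact_force: [-0.8, 4.2, 1.5]
gripper_width: -0.0002
```

>>> jog_arm:
  rows:
    - [0.8, -1.1, 0, 0, 0, -0.0327]
    - [0.8, -1.1, 0, 0, 0, -0.0327]
    - [0, 0, 0, 0, 0, 0]
    - [0, 0, 0, 0, 0, 0]

```text
time: 7.65
position: [0.5368, 0.0236, 0.1072]
eef_rot: [0.998, 0.058, 0.0, 0.001]
contact_force: [-0.3, -0.0, 0.4]
gripper_width: -0.0003
```

```bash
python3 - <<'E'
from h import *
snap('scene','s1.png');im=cv2.imread('pics/s1.png')
cv2.imwrite('pics/zs1.png',cv2.resize(im[165:245,180:290],(770,560),interpolation=cv2.INTER_CUBIC))
E
```

```text
(no output)
```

View pics/zs1.png

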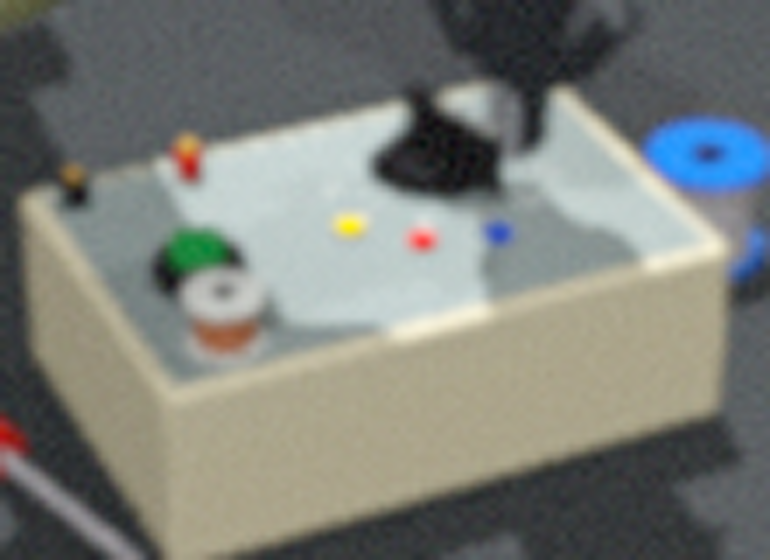

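The scene crop shows the blade tip at about (490,180), aiming toward the blue marker (498,232). That is click 3, which agrees with the three snaps. One more click, slowly.

>>> jog_arm:
  rows:
    - [1.4, -2.3, 0, 0, 0, -0.0654]
    - [1.2, -2.4, 0, 0, 0, -0.0654]
    - [1.1, -2.5, 0, 0, 0, -0.0654]
    - [0.9, -2.4, 0, 0, 0, -0.0654]
    - [0.7, -2.4, 0, 0, 0, -0.0611]
    - [0, 0, 0, 0, 0, 0]
    - [0, 0, 0, 0, 0, 0]

```text
time: 8.28
position: [0.5419, 0.0124, 0.1072]
eef_rot: [0.995, -0.102, -0.0, 0.0]
contact_force: [0.2, 0.6, -0.8]
gripper_width: 0.0
```

>>> jog_arm:
  rows:
    - [0.2, -1.2, 0, 0, 0, -0.03]
    - [0.2, -1.2, 0, 0, 0, -0.03]
    - [0, 0, 0, 0, 0, 0]
    - [0, 0, 0, 0, 0, 0]

```text
time: 8.62
position: [0.5424, 0.0105, 0.1072]
eef_rot: [0.991, -0.132, 0.0, -0.0]
contact_force: [0.5, 2.7, -2.1]
gripper_width: 0.0003
```

>>> jog_arm:
  rows:
    - [0.2, -1.2, 0, 0, 0, -0.03]
    - [0, 0, 0, 0, 0, 0]
    - [0, 0, 0, 0, 0, 0]

```text
time: 8.87
position: [0.5426, 0.0093, 0.1073]
eef_rot: [0.989, -0.147, 0.0, -0.0]
contact_force: [1.2, 2.2, -0.4]
gripper_width: -0.0003
```

>>> jog_arm:
  rows:
    - [0.1, -1.2, 0, 0, 0, -0.03]
    - [0.1, -1.2, 0, 0, 0, -0.03]
    - [0, 0, 0, 0, 0, 0]
    - [0, 0, 0, 0, 0, 0]

```text
time: 9.2
position: [0.5428, 0.0065, 0.1073]
eef_rot: [0.984, -0.177, 0.0, 0.0]
contact_force: [1.3, 2.8, -2.3]
gripper_width: 0.0
```

>>> jog_arm:
  rows:
    - [0, -1.2, 0, 0, 0, -0.03]
    - [0, 0, 0, 0, 0, 0]
    - [0, 0, 0, 0, 0, 0]

```text
time: 9.45
position: [0.5428, 0.0052, 0.1073]
eef_rot: [0.981, -0.192, 0.0, 0.0]
contact_force: [2.0, 2.6, -1.2]
gripper_width: 0.0005
```

>>> jog_arm:
  rows:
    - [0, -1.2, 0, 0, 0, -0.03]
    - [0, 0, 0, 0, 0, 0]
    - [0, 0, 0, 0, 0, 0]

```text
time: 9.7
position: [0.5427, 0.0037, 0.1073]
eef_rot: [0.978, -0.207, 0.0, 0.0]
contact_force: [1.9, 1.2, -0.2]
gripper_width: -0.0
```

>>> jog_arm:
  rows:
    - [-0.1, -0.8, 0, 0, 0, -0.02]
    - [0, 0, 0, 0, 0, 0]
    - [0, 0, 0, 0, 0, 0]

```text
time: 9.95
position: [0.5424, 0.003, 0.1073]
eef_rot: [0.976, -0.216, -0.0, 0.0]
contact_force: [0.9, -0.6, 0.3]
gripper_width: 0.0001
```

>>> jog_arm:
  rows:
    - [-0.1, -0.8, 0, 0, 0, -0.02]
    - [0, 0, 0, 0, 0, 0]
    - [0, 0, 0, 0, 0, 0]

```text
time: 10.2
position: [0.5419, 0.0023, 0.1071]
eef_rot: [0.974, -0.226, -0.001, 0.0]
contact_force: [-0.8, -0.5, -0.4]
gripper_width: -0.0
```

The last snap has happened. I'll back off, lift, and move clear for a look.

>>> jog_arm:
  rows:
    - [2.5, 5, 0, 0, 0, 0]
    - [4, 8, 0, 0, 0, 0]
    - [0, 0, 20, 0, 0, 0]
    - [0, 0, 35, 0, 0, 0]
    - [0, 0, 35, 0, 0, 0]
    - [0, 0, 20, 0, 0, 0]
    - [0, -30, 0, 0, 0, 0]
    - [0, -40, 0, 0, 0, 0]

```text
time: 10.87
position: [0.5507, -0.0496, 0.2195]
eef_rot: [0.975, -0.222, 0.002, -0.002]
contact_force: [0.6, -1.0, -0.8]
gripper_width: -0.0002
```

>>> jog_arm:
  rows:
    - [-4, -40, 0, 0, 0, 0]
    - [-4, -40, 0, 0, 0, 0]
    - [-4, -40, 0, 0, 0, 0]
    - [-4, -40, 0, 0, 0, 0]
    - [-4, -40, 0, 0, 0, 0]
    - [-4, -40, 0, 0, 0, 0]
    - [-4, -40, 0, 0, 0, 0]
    - [0, 0, 0, 0, 0, 0]

```text
time: 11.53
position: [0.5181, -0.3442, 0.2163]
eef_rot: [0.973, -0.231, -0.001, 0.003]
contact_force: [-0.4, 0.0, 0.1]
gripper_width: -0.0002
```

```bash
python3 - <<'E'
from h import *
snap('top','t2.png');im=cv2.imread('pics/t2.png')
cv2.imwrite('pics/z2.png',cv2.resize(im[160:260,200:330],(780,600),interpolation=cv2.INTER_CUBIC))
s=manip.read_state();print(s['time'],s['position'],s['eef_rot'])
E
```

```text
11.5833 [ 0.51939957 -0.33938186  0.21635859] [ 9.73317517e-01 -2.29459444e-01 -6.17867131e-04  9.96666233e-04]
```

View pics/z2.png

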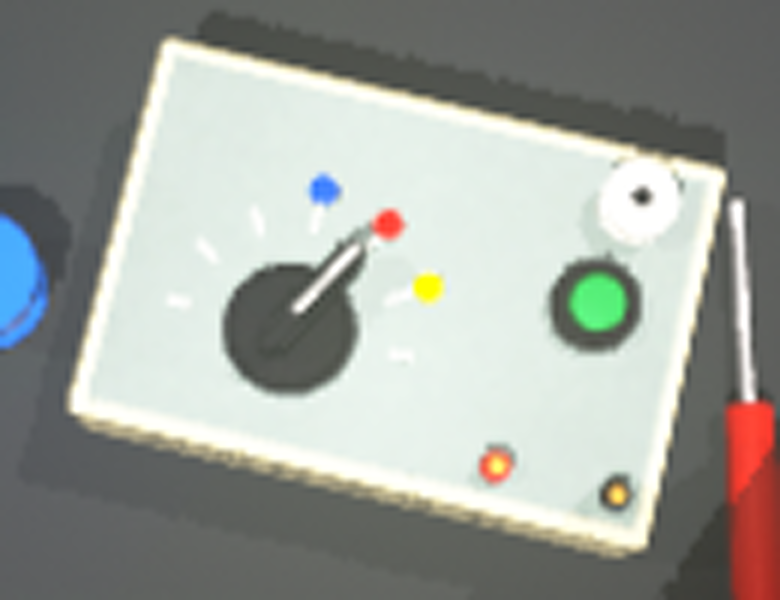

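The pointer rests on the red marker: blade tip about (370,235), marker (389,224). Now the button.

>>> jog_arm:
  rows:
    - [-1, 35, 0, 0, 0, 0]
    - [-1, 40, 0, 0, 0, 0]
    - [-1, 40, 0, 0, 0, 0]
    - [-1, 40, 0, 0, 0, 0]
    - [-1, 40, 0, 0, 0, 0]
    - [0, 8, 0, 0, 0, 0]
    - [0, 0, 0, 0, 0, 0]
    - [0, 0, 0, 0, 0, 0]

```text
time: 12.25
position: [0.5163, -0.13, 0.2175]
eef_rot: [0.975, -0.224, 0.0, 0.0]
contact_force: [0.4, -0.5, 0.1]
gripper_width: 0.0002
```

>>> jog_arm:
  rows:
    - [0, 0, -30, 0, 0, 0]
    - [0, 0, -30, 0, 0, 0]
    - [0, 0, -20, 0, 0, 0]
    - [0, 0, -10, 0, 0, 0]
    - [0, 0, 0, 0, 0, 0]
    - [0, 0, 0, 0, 0, 0]

```text
time: 12.75
position: [0.5162, -0.1321, 0.1274]
eef_rot: [0.974, -0.226, -0.0, 0.0]
contact_force: [1.3, -0.1, 1.0]
gripper_width: 0.0001
```

Centring on the button (-2.5, -4.5), then lowering step by step.

>>> jog_arm:
  rows:
    - [-2.5, -4.5, -5, 0, 0, 0]
    - [0, 0, -5, 0, 0, 0]
    - [0, 0, -2, 0, 0, 0]
    - [0, 0, 0, 0, 0, 0]
    - [0, 0, 0, 0, 0, 0]

```text
time: 13.17
position: [0.5136, -0.1358, 0.1155]
eef_rot: [0.974, -0.226, 0.0, -0.0]
contact_force: [-0.4, 0.4, -0.2]
gripper_width: 0.0
```

>>> jog_arm:
  rows:
    - [0, 0, -2, 0, 0, 0]
    - [0, 0, -2, 0, 0, 0]
    - [0, 0, 0, 0, 0, 0]
    - [0, 0, 0, 0, 0, 0]

```text
time: 13.5
position: [0.5138, -0.1357, 0.1114]
eef_rot: [0.974, -0.226, 0.0, -0.0]
contact_force: [1.4, 0.0, 1.3]
gripper_width: -0.0
```

>>> jog_arm:
  rows:
    - [0, 0, -2, 0, 0, 0]
    - [0, 0, 0, 0, 0, 0]
    - [0, 0, 0, 0, 0, 0]

```text
time: 13.75
position: [0.5138, -0.1357, 0.1094]
eef_rot: [0.974, -0.226, 0.0, -0.0]
contact_force: [1.3, -0.1, 3.2]
gripper_width: -0.0001
```

>>> jog_arm:
  rows:
    - [0, 0, -2, 0, 0, 0]
    - [0, 0, 0, 0, 0, 0]
    - [0, 0, 0, 0, 0, 0]

```text
time: 14.0
position: [0.5138, -0.1357, 0.1074]
eef_rot: [0.974, -0.226, 0.0, -0.0]
contact_force: [0.8, 0.1, 4.2]
gripper_width: -0.0
```

>>> jog_arm:
  rows:
    - [0, 0, -1, 0, 0, 0]
    - [0, 0, 0, 0, 0, 0]
    - [0, 0, 0, 0, 0, 0]

```text
time: 14.25
position: [0.5138, -0.1358, 0.1064]
eef_rot: [0.974, -0.226, 0.0, -0.0]
contact_force: [0.9, 1.9, 4.9]
gripper_width: -0.0
```

>>> jog_arm:
  rows:
    - [0, 0, -1, 0, 0, 0]
    - [0, 0, 0, 0, 0, 0]
    - [0, 0, 0, 0, 0, 0]

```text
time: 14.5
position: [0.5138, -0.1358, 0.106]
eef_rot: [0.974, -0.226, 0.001, 0.0]
contact_force: [-0.8, 1.6, 10.4]
gripper_width: 0.0001
```

>>> jog_arm:
  rows:
    - [0, 0, -1, 0, 0, 0]
    - [0, 0, 0, 0, 0, 0]
    - [0, 0, 0, 0, 0, 0]

```text
time: 14.75
position: [0.5139, -0.1358, 0.1058]
eef_rot: [0.974, -0.226, 0.001, 0.0]
contact_force: [-3.2, 0.7, 19.5]
gripper_width: 0.0004
```

The button has bottomed out: about 5 N of spring force, then a hard stop after about 6 mm. Releasing.

>>> jog_arm:
  rows:
    - [0, 0, 4, 0, 0, 0]
    - [0, 0, 10, 0, 0, 0]
    - [0, 0, 30, 0, 0, 0]
    - [0, 0, 35, 0, 0, 0]
    - [0, 0, 35, 0, 0, 0]
    - [0, -35, 0, 0, 0, 0]
    - [0, -40, 0, 0, 0, 0]
    - [0, -40, 0, 0, 0, 0]

```text
time: 15.42
position: [0.513, -0.2515, 0.2193]
eef_rot: [0.974, -0.225, 0.0, 0.0]
contact_force: [0.8, -0.3, -0.2]
gripper_width: 0.0001
```

>>> jog_arm:
  rows:
    - [0, -40, 0, 0, 0, 0]
    - [0, -40, 0, 0, 0, 0]
    - [0, 0, 0, 0, 0, 0]
    - [0, 0, 0, 0, 0, 0]
    - [0, 0, 0, 0, 0, 0]
    - [0, 0, 0, 0, 0, 0]

```text
time: 15.92
position: [0.5135, -0.3291, 0.2182]
eef_rot: [0.974, -0.225, -0.0, -0.001]
contact_force: [-0.4, 0.8, 0.5]
gripper_width: 0.0002
```

```bash
python3 - <<'E'
from h import *
snap('top','t3.png');im=cv2.imread('pics/t3.png')
cv2.imwrite('pics/z3.png',cv2.resize(im[150:280,180:349],(780,600),interpolation=cv2.INTER_CUBIC))
E
```

```text
(no output)
```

View pics/z3.png

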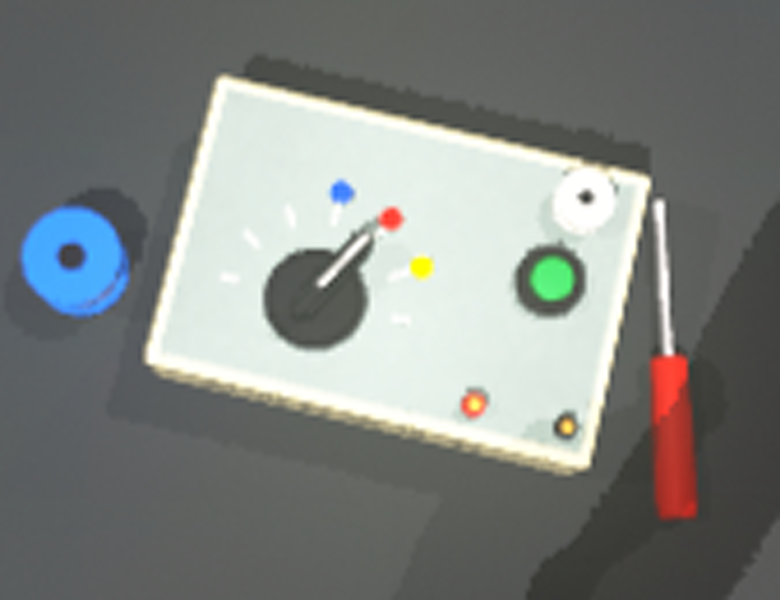

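The pointer is still at red (tip about (372,232), marker (391,218)), the button at (552,279) looks as it did before the press, and the spools and screwdriver have not moved.

```bash
python3 -c "
from station import manip
print(manip.close_job())"
```

```text
the job is handed in; nothing more can be done
None
```

The selector now points at the red marker, and the green button has been pressed fully down and released. I handed the job in at about 16 s; no verdict was reported.

- **Selector:** I pushed the pointer from click 0 to click 4, where the red marker stands, with the shut fingertips against one cheek only. I felt four separate snaps. The force readings at the end of each move never passed about 5 N.
- **Button:** It went down about 6 mm, reached about 5 N of spring force and then a hard stop, where I read 19.5 N before releasing.
- **Last checks:** The final top view shows the pointer on red, and the button looks as it did before the press. Both spools and the screwdriver are where they were. The arm is clear of everything, with no contact force beyond sensor noise.
- **Not checked:** The arm hid the selector from the top camera during the pushing. I relied on force readings and one blurry side view, then confirmed the result from above. The final view did not cover the crimper, module, jar or tin, but the arm never went low near them.

No check failed or disagreed.

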